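# Shut the toy locker's lid and lock it

## Task

Shut the toy locker on the bench for the night, pushing with the fingers only: push its raised lid down without slamming it until it is fully shut, then press the large latch button fully in so that its bolt draws over the lid, and only then press the small key-lock plunger fully in. Lift nothing, do not raise the lid further, leave the toys where they lie, and finish clear of everything.

Things in the scene. Friction and masses are not known exactly. Their poses are not given: they have to be found in the camera images.
- locker: Fixed low lidded toy locker of painted plywood, built on the bench top (the work surface, called the table here), 319 mm deep (x) by 460 mm wide (y) by 120 mm high. Origin on the table under it; its own x points away from its front towards the lid's hinge, z up; the robot is on its -x side. Its front strip (own x from -149 to -49 mm) is a solid deck, top 120 mm above the table, which carries both locks; behind it is an open well with the lid.
- lid (a joint): Angle of the locker's lid (rad): 0 fully shut (lid flat, its top level with the deck, 120 mm above the table), grows as the front edge rises. Starts raised 0.22 to 0.45. Friction hinges hold the lid wherever it is left; about 3 to 8 N straight down within 60 mm of its front edge moves it down; it has no spring and stops firmly at 0.
- lid_edge (a point): Middle of the lid's front edge, on its top face; it moves with the lid. The lid is a flat plywood panel 207 mm from hinge to front edge, 460 mm wide, 15 mm thick, painted, with a steel strike strip along the front edge and nothing standing on it. The front edge moves on an arc about the hinge: raised, it stands up to about 27 mm farther from the robot (locker +x) than when shut.
- lid_hinge (a point): Middle of the hinge axis (along the locker's y), at locker x +162 mm, 105 mm above the table, level with the underside of the shut lid.
- latch: The larger lock (case, button and bolt), fixed on the deck; origin under its case's centre, 120 mm above the table, straight below its button; axes as the locker's.
- keylock: The smaller lock (case, plunger and bolt), fixed on the deck; origin under its case's centre, 120 mm above the table, straight below its plunger; axes as the locker's.
- latch_button (a joint): How far the large latch button is pressed in (m): 0 out (start), 0.009 fully in. Needs about 6 N straight down, stays where it is left (no spring), firm stop at 0.009. Pressing it slides a flat bolt up to 16 mm out over the lid's edge.
- latch_top (a point): Centre of the top face of the latch button; it moves with the button. Flat round steel button, diameter 29 mm, 157 mm above the table when out, standing 12 mm out of a 38 mm collar; 3 mm still stand out when fully in. It sits on the larger lock case (50 x 60 x 22 mm, bare metal, on a screw flange 84 mm wide), screwed on the deck, 78 mm in front of the locker's origin and 80 to 130 mm to its left or right; the key lock is on the other side.
- key_plunger (a joint): How far the small key-lock plunger is pressed in (m): 0 out (start), 0.009 fully in. Needs about 6 N straight down, stays where it is left (no spring), firm stop at 0.009. Pressing it slides a narrow bolt over the lid's edge.
- keylock_top (a point): Centre of the top face of the key-lock plunger; it moves with the plunger. Round steel plunger, diameter 18 mm, with a keyhole in a brass face, 157 mm above the table when out, standing 12 mm out of a 27 mm collar; 3 mm still stand out when fully in. It sits on the smaller, narrower lock case (50 x 34 x 22 mm, flange 58 mm wide) on the deck.
- cube: Loose purple plastic shape-sorting cube, 130 mm, on the table beside the locker; origin under its centre. Leave alone.
- hammer: Loose wooden toy hammer lying on the table beside the locker: head 46 mm thick and 80 mm long, handle 18 mm thick reaching 174 mm from the head; origin under the head. Leave alone.
- pot: Loose aluminium toy pot with its lid on, 112 mm across (146 mm over the handles), 88 mm high with the knob, on the table; origin under its centre. Leave alone.
- ring_small: Loose silicone stacking ring, 62 mm across, 18 mm high, lying on the locker's deck between the two locks; origin under its centre. Leave alone.
- ring_large: Loose silicone stacking ring, 92 mm across, 22 mm high, on the table; origin under its centre. Leave alone.
- ring_mid: Loose silicone stacking ring, 76 mm across, 20 mm high, lying on the large ring; origin under its centre. Leave alone.
- block: Loose round wooden block, 32 mm across, 30 mm high, standing at one end of the locker's deck, outside the locks; origin under its centre. Leave alone.

How it is judged:
By the outcome, as a careful person would: the job done as asked, in the order asked, and still so for the second after the job is handed in, with the robot touching nothing.
It also fails if it takes over 42 s, if anything falls off the work surface, if the arm or the gripper's body presses on something with over 40 N, if the wrist force passes 120 N, or if a joint passes its speed limit or range.

## Robot

A 6-joint arm with a two-finger parallel gripper is mounted at the origin on the work surface. World frame = base frame: x ahead of the robot, y to its left, z up, the work surface at z = 0. Lengths are in m, angles in rad, forces in N, time in s.
With the tool pointing down it reaches from about 0.35 to 0.975 m from the base axis. Payload 4.9 kg.
Tool frame: the origin (TCP) lies at the very end of the fingers, on their centre line; the grasp point (between the pads) lies 19 mm behind it; x points along the fingers, y is the direction in which the jaws open and shut, and the axes are right-handed (so a half turn about x gives the same grasp; the last joint's range is limited). The gripper opens to 85 mm and grips with 20 to 120 N. Pads are 22 mm wide; open, the fingers measure 114 mm over their backs; the gripper's body (76 mm by 85 mm) begins 54 mm behind the grasp point. The pads swing forward as they close: fully open they stand 13 mm farther back than shut.
Start: joints at [-0.119, 0.053, 1.613, -0, 1.476, -0.119], TCP at [0.625, 0, 0.207] pointing down, gripper open.
Joint ranges: [-3.01, 3.01], [-1.01, 2.22], [0.06, 2.58], [-1.02, 4.17], [0.09, 2.62], [-3.14, 3.14]. Speed limits (rad/s): [2.57, 2.57, 3.14, 3.14, 3.14, 3.14].

## Interface

Orientations are given as a unit quaternion [w, x, y, z].
In Python, from plant import manip gives the robot as it stands.
- The arm moves only by the tool play_rows, never from a script. Its argument "plan" is a list of rows, each a list of 5 numbers: the shift along the tool's x, y, z in mm, then the turn about the tool's x in rad, then the closure, from -1 (fully open) to 1 (shut). A call has 1 to 8 rows; each row is the pose to reach, as a shift and turn from the pose commanded when the call began, along the tool's axes at that moment; what a row does not reach only later rows make up. A row lasts 1/8 s, in which the tool goes at most 62.5 mm and 10.7 degrees, less where a joint would pass 70% of its speed; a pose out of reach is approached as far as the arm can. A call with a gripper value outside its range is refused whole. The fingers move at their own pace and stop on an object; the grip force is fixed at half the most. Time passes only in rows, so rows that repeat a pose let the fingers close. It gives the time, the measured TCP pose, the force and the opening at its end, in the units of the state.
- manip.state(): the state, without advancing time (a new reading comes with each control period).
- manip.grab_frame(name): name is "scene" or "side" or "wrist"; returns a dict with "img" (420x560x3 uint8, red, green, blue), "range_z" (420x560 float32, m along the optical axis (not along the pixel's ray), 0 where there is no reading), "fx", "fy", "cx", "cy" (pixels), "k1" (the pictures are not rectified: a ray, as slopes to the right and down, at radius r is drawn at 1 + k1 r^2 times it, then the intrinsics apply), "origin" and "rotation" of the camera in the world. Camera axes: x right, y up, looking along -z (the intrinsics and any distortion apply to the point x, -y, -z); pixel columns grow to the right and rows downward; lengths in m; the calibration is good to about 2 mm. A picture is of the moment at which its call begins.
- manip.job_done(): hands the job in, once; it reports no verdict.
The state is a dict: "time": time; "joint_pos": joint angles; "joint_vel": joint speeds; "joint_efforts": joint torques, N m; "tool_pos": TCP position; "tool_rot": TCP orientation; "contact_force": force on the tool from outside, world axes, zero at the start; "ft_torque": the same for the moment, N m; "gripper_width": opening from 0.0 (shut) to 1.0 (fully open).
Only numpy, scipy, OpenCV 4.12 (cv2) and the standard library are available. Lean on these libraries where they do the work, as an engineer would, in place of code of your own. Each camera call takes 0.05 s, during which the arm holds its last target. There are 200 camera calls.

## Working session

There is one attempt and no reset: what is moved stays moved. The work goes in short steps, Python scripts to look and compute and a tool call to move; the robot and the scene stay as the last step left them, time stands still between calls to the robot, and variables do not carry over. Pictures are saved under pics/ and viewed, about 8 in all and at most 12, crops included, and the job is handed in when it is done.

Besides the shell and the picture viewer there is one more tool, called after ">>>" in YAML: its name, and indented under it one key for each argument. play_rows: Moves the arm, as the interface text tells. Its arguments: {"type":"object","properties":{"plan":{"type":"array"}},"required":["plan"]}

```bash
ls; mkdir -p pics; cat > h.py <<'E'
import numpy as np, cv2
from plant import manip
def grab(n):
    f=manip.grab_frame(n); np.savez(f'/tmp/{n}.npz',**f); return f
def load(n): return dict(np.load(f'/tmp/{n}.npz'))
def cloud(f):
    h,w=f['range_z'].shape
    u,v=np.meshgrid(np.arange(w),np.arange(h))
    return pts(f,u,v,f['range_z'])
def pts(f,u,v,z):
    xd=(np.asarray(u)-f['cx'])/f['fx']; yd=(np.asarray(v)-f['cy'])/f['fy']
    x,y=xd,yd
    for _ in range(10):
        s=1+f['k1']*(x*x+y*y); x,y=xd/s,yd/s
    p=np.stack([x*z,-y*z,-np.asarray(z)],-1)
    return p@f['rotation'].T+f['origin']
E
python3 - <<'E'
from h import *
for n in ['scene','side']:
    f=grab(n); cv2.imwrite(f'pics/{n}0.png',cv2.resize(f['img'][:,:,::-1],(800,600)))
    print(n,f['origin'],f['rotation'].round(3).tolist(),f['fx'],f['k1'])
print(manip.state())
E
```

```text
pics
scene [1.33718397 0.56625483 0.8953496 ] [0.402, 0.197, 0.376, 0.811] 504.92626722574136 -0.11268190961722258
side [-0.062444    0.82539981  1.13940252] [-0.326, -0.128, 0.365, 0.863] 531.4087322458154 -0.10282300460628886
{'time': 0.1, 'joint_pos': array([-1.18999275e-01,  5.33054575e-02,  1.61415885e+00, -3.43948126e-05,
        1.47597242e+00, -1.19005030e-01]), 'joint_vel': array([ 0.00035872, -0.00129694, -0.0040343 ,  0.00012515, -0.00143102,
        0.00140887]), 'joint_efforts': array([ 6.14647306e-04, -3.94903493e+01, -3.71363103e+01, -4.52310599e-05,
        3.99340541e-03, -4.17574097e-05]), 'tool_pos': array([6.24398205e-01, 6.23597236e-05, 2.06275631e-01]), 'tool_rot': array([ 0.49949704,  0.49958499,  0.50050706, -0.50041007]), 'contact_force': array([-0.8999869 ,  0.41468843,  0.44960736]), 'ft_torque': array([-0.00169136, -0.06441712,  0.00536876]), 'gripper_width': 1.0003549487209105}
```

View pics/scene0.png

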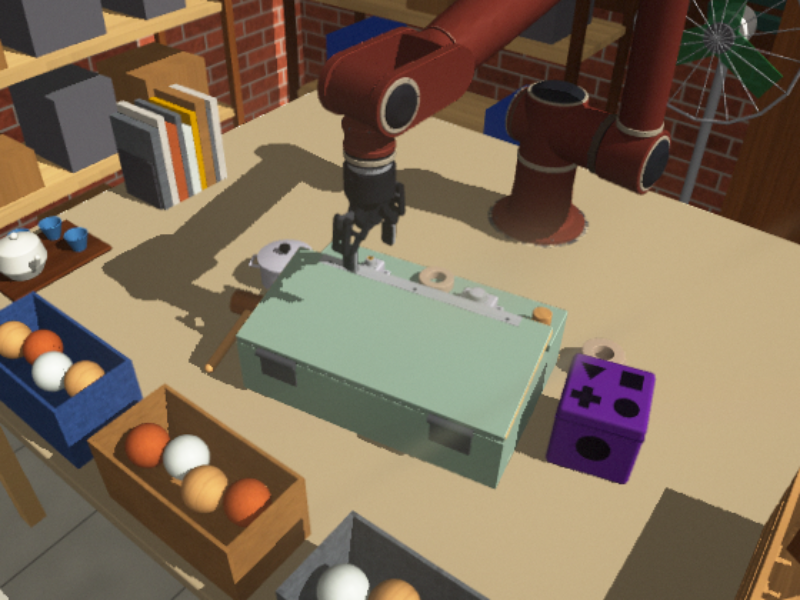

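View pics/side0.png

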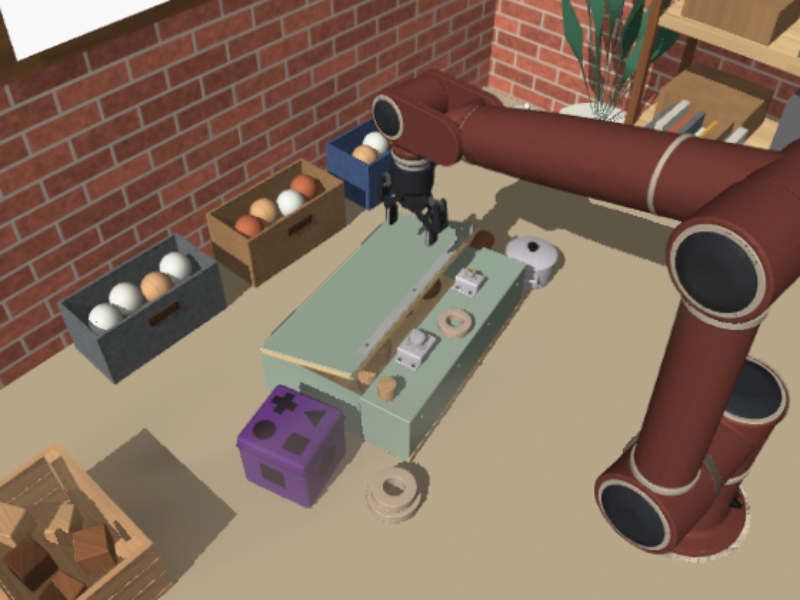

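```bash
sed -i "s/^def load.*/from scipy.spatial.transform import Rotation as Ro\ndef load(n):\n    f=dict(np.load(f'\/tmp\/{n}.npz')); return fix(f)\ndef fix(f):\n    if np.ndim(f['rotation'])==1: f['rotation']=Ro.from_quat(np.roll(f['rotation'],-1)).as_matrix()\n    return f/; s/return f$/return fix(f)/" h.py; sed -i '/^def fix/,/^    return/s/return fix(f)/return f/' h.py
python3 - <<'E'
from h import *
f=load('side'); P=cloud(f); ok=f['range_z']>0
def near(u,v,r): 
    u/=1.42857;v/=1.42857
    V,U=np.mgrid[:420,:560]; return ok&(np.hypot(U-u,V-v)<r)
for n,u,v in [('latch',417,338),('key',468,272),('block',387,380),('ring',455,322),('cube',290,425),('pot',531,260)]:
    m=near(u,v,22); p=P[m]; 
    q=p[(p[:,2]>.152)&(p[:,2]<.165)]
    print(n,p[:,2].max(), len(q), q.mean(0) if len(q) else '', 'mid',(q.min(0)+q.max(0))/2 if len(q) else '', np.ptp(q,0) if len(q) else '')
# points by pixel
for n,(u,v) in dict(latchtop=(417,336),keytop=(470,270),deckL=(364,400),deckcorner_front=(407,423),deckR=(526,265),lid_nearcorner=(352,377),lidfar=(470,236),lidback=(265,350),lidmid=(410,290),deck=(430,375),ring=(445,322),block=(387,382)).items():
    print(n,P[int(v/1.42857),int(u/1.42857)])
# deck points
m=ok&(abs(P[:,:,2]-.12)<.004)&(P[:,:,0]<.62)&(P[:,:,0]>.3); d=P[m]
c=cv2.minAreaRect(d[:,:2].astype(np.float32)); print(c)
crop=f['img'][150:310,230:400,::-1]; cv2.imwrite('pics/crop1.png',cv2.resize(crop,None,fx=3.7,fy=3.7,interpolation=cv2.INTER_CUBIC))
E
```

```text
latch 0.1763394957750647 131 [0.51008174 0.12798828 0.15877416] mid [0.51695435 0.12473627 0.15841563] [0.06536117 0.0941068  0.01281985]
key 0.17865520294824888 68 [ 0.55559462 -0.06652829  0.15940946] mid [ 0.55518068 -0.06674827  0.15839931] [0.06188367 0.11709784 0.01272375]
block 0.17391095083079555 49 [0.50142592 0.23312801 0.15851253] mid [0.49207539 0.23110322 0.15846336] [0.07177362 0.05360139 0.01290925]
ring 0.14614670323838874 0  mid  
cube 0.13658460605228573 0  mid  
pot 0.12880987367487506 0  mid  
latchtop [0.50054074 0.12723274 0.15741108]
keytop [ 0.53416492 -0.07258301  0.15608243]
deckL [0.49475894 0.26961862 0.11734315]
deckcorner_front [0.41195446 0.25474832 0.11309653]
deckR [ 0.48175505 -0.19224223  0.12211424]
lid_nearcorner [0.51588789 0.2728198  0.16735679]
lidfar [ 0.59084436 -0.14545295  0.1642671 ]
lidback [-0.062444    0.82539981  1.13940252]
lidmid [0.57677903 0.05441023 0.16677336]
deck [0.44444615 0.15341259 0.12070717]
ring [0.49463567 0.05352732 0.13993251]
block [0.47583564 0.23299018 0.14874853]
((0.5038115978240967, 0.2878152132034302), (0.9733578562736511, 0.19351348280906677), 87.34989166259766)
```

View pics/crop1.png

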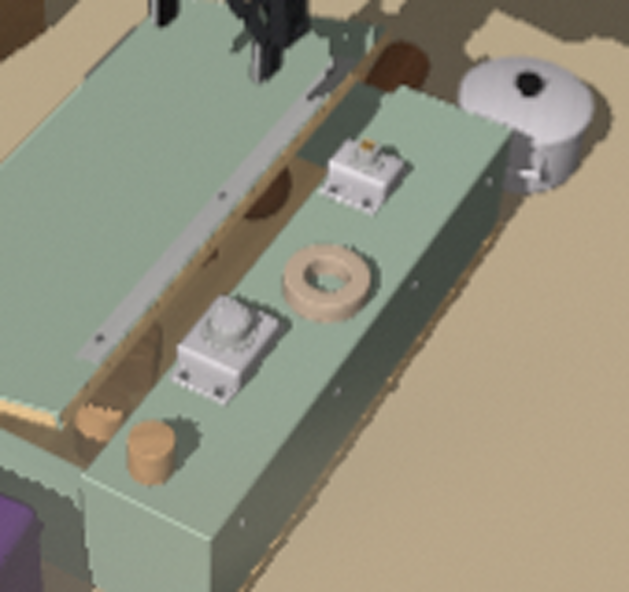

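```bash
python3 - <<'E'
from h import *
f=load('side'); P=cloud(f); ok=f['range_z']>0
def ray(u,v,z):
    a=pts(f,u,v,1.0)-f['origin']; return f['origin']+a*((z-f['origin'][2])/a[2])
g=lambda u,v,z: ray(230+u/3.7,150+v/3.7,z)
q={}
for n,u,v,z in [('latch',231,314,.157),('key',366,148,.157),('dBL',82,477,.12),('dFL',211,541,.12),('dFR',511,130,.12),('dBR',402,87,.12),('ring',328,275,.138),('block',152,432,.15),]:
    q[n]=g(u,v,z); print(n,q[n].round(4))
yF=q['dFL']-q['dFR']; print('len',np.linalg.norm(yF), 'yaw',np.arctan2(-yF[0],yF[1]))
yB=q['dBL']-q['dBR']; print('len',np.linalg.norm(yB), 'yaw',np.arctan2(-yB[0],yB[1]))
yK=q['latch']-q['key']; print('locks',np.linalg.norm(yK), 'yaw',np.arctan2(-yK[0],yK[1]))
# lid plane: polygon on crop
m=np.zeros((420,560),np.uint8)
poly=np.array([[20,380],[190,190],[230,60],[160,40],[60,130],[5,200]])/3.7+[230,150]
cv2.fillPoly(m,[poly.astype(np.int32)],1); p=P[(m>0)&ok]
for _ in range(4):
    c=p.mean(0); n=np.linalg.svd(p-c,full_matrices=False)[2][2]; n*=np.sign(n[2]); r=(p-c)@n; p=p[abs(r)<max(2*r.std(),.003)]
print('lid n',n,'ang',np.arccos(n[2]),'dir yaw',np.arctan2(-n[1],-n[0]),c,len(p),r.std())
# lid edge corners, intersect plane
for u,v in [(58,424),(375,28),(80,355),]:
    a=pts(f,230+u/3.7,150+v/3.7,1.0)-f['origin']; t=((c-f['origin'])@n)/(a@n); print((f['origin']+a*t).round(4))
# side hue block depth noise at deck
for n_ in ['latch','key']:
    d=np.linalg.norm(P[...,:2]-q[n_][:2],axis=-1); mm=ok&(d<.011); print(n_,np.median(P[mm][:,2]),mm.sum())
E
```

```text
latch [0.4984 0.1242 0.157 ]
key [ 0.5313 -0.0684  0.157 ]
dBL [0.4988 0.2716 0.12  ]
dFL [0.4031 0.2543 0.12  ]
dFR [ 0.4823 -0.1941  0.12  ]
dBR [ 0.5759 -0.1778  0.12  ]
ring [0.4824 0.0368 0.138 ]
block [0.4737 0.2315 0.15  ]
len 0.4553849386049602 yaw 0.17494522798075435
len 0.4560069987938649 yaw 0.16971367738977597
locks 0.19538841273742472 yaw 0.16925807832288176
lid n [0.2546923  0.04595468 0.9659296 ] ang 0.2617847949922921 dir yaw -2.9630811614196375 [0.65558932 0.07934495 0.14613764] 2534 0.001429479242208547
[0.5084 0.2813 0.1753]
[ 0.6006 -0.1683  0.1724]
[0.5415 0.2265 0.1692]
latch 0.15792840133403285 45
key 0.1487288274232632 66
```

The scene picture shows the raised lid with the open gripper above it. In the side picture the latch button is at (417,336), the key plunger at (470,270), the small ring at (455,322) and the block at (387,387). In the crop the button tops are at (231,314) and (366,148). The fit gives a locker yaw of 0.17, origin about (0.588, 0.055) and a lid angle of 0.26. First I'll close the fingers above the lid's front edge.

>>> play_rows:
  plan:
    - [0,-13,-13,0,1]
    - [0,-26,-27,0,1]
    - [0,-39,-40,0,1]
    - [0,-51,-53,0,1]
    - [0,-51,-53,0,1]
    - [0,-51,-53,0,1]
    - [0,-51,-53,0,1]
    - [0,-51,-53,0,1]

```text
time: 1.1
tool_pos: [0.5743, 0.0526, 0.2073]
tool_rot: [-0.5, -0.5, -0.5, 0.5]
contact_force: [-0.1, 0.1, 0.5]
gripper_width: 0.001
```

>>> play_rows:
  plan:
    - [7,0,0,0,1]
    - [14,0,0,0,1]
    - [20,0,0,0,1]
    - [25,0,0,0,1]
    - [29,0,0,0,1]
    - [33,0,0,0,1]
    - [37,0,0,0,1]
    - [40,0,0,0,1]

```text
time: 2.1
tool_pos: [0.574, 0.053, 0.1672]
tool_rot: [0.5, 0.5, 0.5, -0.5]
contact_force: [-0.2, -0.9, 0.8]
gripper_width: 0.003
```

>>> play_rows:
  plan:
    - [3,0,0,0,1]
    - [6,0,0,0,1]
    - [9,0,0,0,1]
    - [12,0,0,0,1]
    - [15,0,0,0,1]
    - [18,0,0,0,1]
    - [21,0,0,0,1]
    - [24,0,0,0,1]

```text
time: 3.1
tool_pos: [0.5743, 0.053, 0.1441]
tool_rot: [0.5, 0.5, 0.5, -0.5]
contact_force: [-0.7, -1.1, 5.3]
gripper_width: 0.001
```

Contact at about 5 N and the lid is moving. I'll continue, slowing near the stop.

>>> play_rows:
  plan:
    - [3,0,0,0,1]
    - [6,0,0,0,1]
    - [9,0,0,0,1]
    - [11,0,0,0,1]
    - [13,0,0,0,1]
    - [15,0,0,0,1]
    - [16.5,0,0,0,1]
    - [18,0,0,0,1]

```text
time: 4.1
tool_pos: [0.5739, 0.053, 0.1253]
tool_rot: [0.5, 0.5, 0.5, -0.5]
contact_force: [-1.7, -0.5, 4.0]
gripper_width: 0.002
```

>>> play_rows:
  plan:
    - [1,0,0,0,1]
    - [2,0,0,0,1]
    - [3,0,0,0,1]
    - [4,0,0,0,1]
    - [5,0,0,0,1]
    - [5,0,0,0,1]

```text
time: 4.85
tool_pos: [0.5739, 0.053, 0.1202]
tool_rot: [0.5, 0.5, 0.5, -0.5]
contact_force: [-1.6, -0.3, 3.4]
gripper_width: -0.004
```

>>> play_rows:
  plan:
    - [1,0,0,0,1]
    - [2,0,0,0,1]
    - [3,0,0,0,1]
    - [3,0,0,0,1]

```text
time: 5.35
tool_pos: [0.5739, 0.053, 0.1172]
tool_rot: [-0.5, -0.5, -0.5, 0.5]
contact_force: [-2.1, -0.3, 2.8]
gripper_width: -0.002
```

>>> play_rows:
  plan:
    - [1,0,0,0,1]
    - [2,0,0,0,1]
    - [3,0,0,0,1]
    - [3,0,0,0,1]

```text
time: 5.85
tool_pos: [0.5739, 0.053, 0.1142]
tool_rot: [0.5, 0.5, 0.5, -0.5]
contact_force: [-1.5, -0.8, 3.0]
gripper_width: 0.002
```

The tip reads 0.114, lower than the shut lid's top at 0.120, and there's no stop force yet. I'll check with a picture.

```bash
python3 - <<'E'
from h import *
f=grab('side'); cv2.imwrite('pics/side1.png',cv2.resize(f['img'][130:330,160:400,::-1],None,fx=3.3,fy=3,interpolation=cv2.INTER_CUBIC))
P=cloud(f); ok=f['range_z']>0
m=np.zeros((420,560),np.uint8)
poly=np.array([[20,380],[100,290],[150,150],[60,130],[5,200]])/3.7+[230,150]
cv2.fillPoly(m,[poly.astype(np.int32)],1); p=P[(m>0)&ok]
for _ in range(5):
    c=p.mean(0); n=np.linalg.svd(p-c,full_matrices=False)[2][2]; n*=np.sign(n[2]); r=(p-c)@n; p=p[abs(r)<max(2*r.std(),.003)]
print(n,np.arccos(n[2]),c,len(p))
o=np.array([.5875,.0554]);ex=np.array([.9852,.1714])
for x in (-.045,-.015,.162): q=o+x*ex; print(x, c[2]-((q-c[:2])@n[:2])/n[2])
E
```

```text
[0.10038974 0.01849328 0.99477631] 0.1022570163263486 [0.65591639 0.12313915 0.12898735] 1354
-0.045 0.14176845189197346
-0.015 0.13869016012450164
0.162 0.12052823869641792
```

View pics/side1.png

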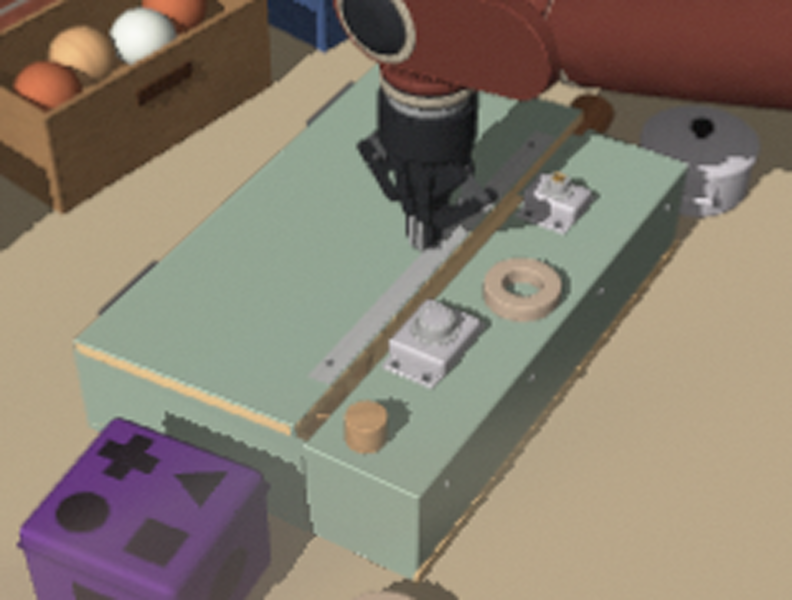

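The picture shows the lid still raised about 0.10 rad, with the fingertips on the strike strip at (422,245). The reported TCP sits about 25 mm below the real tip contact. I'll measure the tip before going on.

```bash
python3 - <<'E'
from h import *
f=load('side'); P=cloud(f)
for v in range(196,216,2): print(v,[P[v,u].round(3).tolist() for u in (286,289)])
s=manip.state(); print(s['tool_pos'],s['contact_force'],s['joint_pos'])
f=grab('wrist'); cv2.imwrite('pics/wrist1.png',f['img'][:,:,::-1]); print(f['origin'])
E
```

```text
196 [[0.566, 0.072, 0.211], [0.559, 0.068, 0.213]]
198 [[0.576, 0.06, 0.19], [0.557, 0.07, 0.209]]
200 [[0.576, 0.06, 0.182], [0.563, 0.063, 0.193]]
202 [[0.573, 0.063, 0.179], [0.562, 0.065, 0.187]]
204 [[0.573, 0.063, 0.172], [0.559, 0.068, 0.185]]
206 [[0.571, 0.065, 0.168], [0.564, 0.061, 0.169]]
208 [[0.572, 0.064, 0.158], [0.566, 0.059, 0.159]]
210 [[0.576, 0.059, 0.145], [0.563, 0.062, 0.155]]
212 [[0.573, 0.062, 0.142], [0.568, 0.055, 0.14]]
214 [[0.57, 0.066, 0.139], [0.563, 0.061, 0.14]]
[0.57393738 0.05298717 0.11420036] [-2.45884063 -0.52828034  3.73508703] [-3.70288670e-02  1.33875693e-02  1.81295928e+00 -5.98015050e-06
  1.31533856e+00 -3.70096403e-02]
[0.57447736 0.12902296 0.28094152]
```

View pics/wrist1.png

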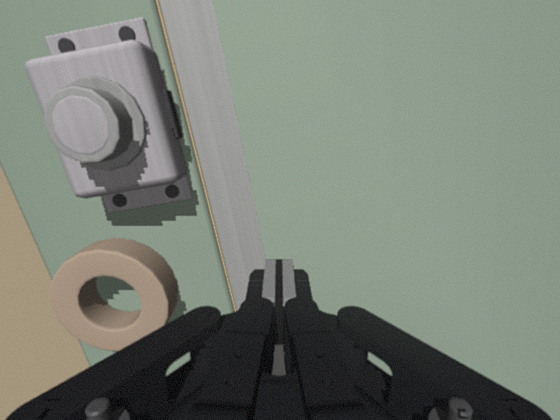

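The tip really is at about z 0.139, so reported z is about 25 mm low, while x and y agree. The wrist view shows the latch button at (82,122), the small ring at (115,295) and the fingertips on the strip at (280,265). I'll keep pushing gently and watch for the force to rise.

>>> play_rows:
  plan:
    - [2,0,0,0,1]
    - [4,0,0,0,1]
    - [6,0,0,0,1]
    - [8,0,0,0,1]
    - [10,0,0,0,1]
    - [12,0,0,0,1]
    - [14,0,0,0,1]
    - [15,0,0,0,1]

```text
time: 6.95
tool_pos: [0.5738, 0.053, 0.0991]
tool_rot: [-0.5, -0.5, -0.5, 0.5]
contact_force: [-2.4, 0.2, 4.2]
gripper_width: 0.001
```

>>> play_rows:
  plan:
    - [1,0,0,0,1]
    - [2,0,0,0,1]
    - [3,0,0,0,1]
    - [4,0,0,0,1]

```text
time: 7.45
tool_pos: [0.574, 0.053, 0.0961]
tool_rot: [0.5, 0.5, 0.5, -0.5]
contact_force: [-5.6, 0.5, 11.6]
gripper_width: 0.003
```

>>> play_rows:
  plan:
    - [0.5,0,0,0,1]
    - [1,0,0,0,1]
    - [1.5,0,0,0,1]
    - [1.5,0,0,0,1]

```text
time: 7.95
tool_pos: [0.574, 0.053, 0.0961]
tool_rot: [-0.5, -0.5, -0.5, 0.5]
contact_force: [-9.2, -0.7, 14.0]
gripper_width: -0.002
```

The firm stop came at reported 0.096, which is a true height of 0.120, with 14 N. The lid is shut. Next I'll lift and move over the latch.

>>> play_rows:
  plan:
    - [-15,0,0,0,1]
    - [-40,0,0,0,1]
    - [-65,0,0,0,1]
    - [-65,-20,-19,0,1]
    - [-65,-40,-37,0,1]
    - [-65,-60,-56,0,1]
    - [-65,-76,-71,0,1]
    - [-65,-76,-71,0,1]

```text
time: 8.95
tool_pos: [0.4975, 0.1248, 0.1589]
tool_rot: [0.501, 0.5, 0.5, -0.499]
contact_force: [0.7, -0.3, 0.3]
gripper_width: -0.002
```

```bash
python3 - <<'E'
from h import *
print(manip.state()['tool_pos'],manip.state()['contact_force'])
f=grab('side'); cv2.imwrite('pics/side2.png',cv2.resize(f['img'][130:330,180:400,::-1],None,fx=3.6,fy=3,interpolation=cv2.INTER_CUBIC))
P=cloud(f); ok=f['range_z']>0
m=np.zeros((420,560),np.uint8)
poly=np.array([[210,250],[225,290],[190,285]])
poly=np.array([[230+5,150+50],[240,190],[275,190],[300,165],[280,160],[250,180]]); cv2.fillPoly(m,[poly.astype(np.int32)],1); p=P[(m>0)&ok]
for _ in range(5):
    c=p.mean(0); n=np.linalg.svd(p-c,full_matrices=False)[2][2]; n*=np.sign(n[2]); r=(p-c)@n; p=p[abs(r)<max(2*r.std(),.003)]
print(n,np.arccos(n[2]),c,len(p))
f=grab('wrist');cv2.imwrite('pics/wrist2.png',f['img'][:,:,::-1])
E
```

```text
[0.49747247 0.12483682 0.15886266] [ 0.70551078 -0.30515934  0.31203691]
[ 0.76044198 -0.02672804  0.64885561] 0.8647168314893383 [0.63900491 0.05449902 0.22122156] 854
```

View pics/side2.png

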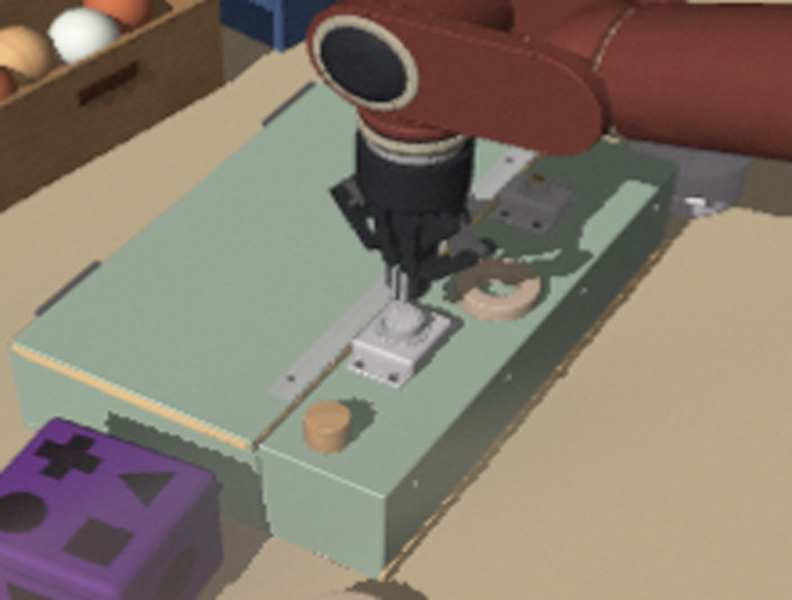

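The side picture shows the lid flush, and the fingertips at (401,297) appear over the latch button at (406,315). I'll check the tip alignment and lid angle numerically.

```bash
python3 - <<'E'
from h import *
f=load('side'); P=cloud(f); ok=f['range_z']>0
p=P[200:232,225:258].reshape(-1,3)
for _ in range(5):
    c=p.mean(0); n=np.linalg.svd(p-c,full_matrices=False)[2][2]; n*=np.sign(n[2]); r=(p-c)@n; p=p[abs(r)<max(2*r.std(),.003)]
print('lid',n,np.arccos(n[2]),c,len(p))
def ray(u,v,z):
    a=pts(f,u,v,1.0)-f['origin']; return f['origin']+a*((z-f['origin'][2])/a[2])
# tip bottom outline pixels in crop: left (387,297), right (416,299)
for u,v in [(387,290),(402,299),(416,296)]:
    print('tip',ray(180+u/3.6,130+v/3,.183), P[int(130+v/3)-1,int(180+u/3.6)])
print('button',ray(180+406/3.6,130+316/3,.157))
E
```

```text
lid [ 7.04113096e-04 -5.43927884e-03  9.99984959e-01] 0.005484690623721868 [0.66803521 0.13656016 0.12061252] 950
tip [0.51039444 0.13000568 0.183     ] [0.55596089 0.07698528 0.11519045]
tip [0.49615606 0.13084209 0.183     ] [0.49521199 0.13485762 0.19285707]
tip [0.49119559 0.12188922 0.183     ] [0.48831486 0.12803668 0.19590669]
button [0.49673172 0.12483387 0.157     ]
```

View pics/wrist2.png

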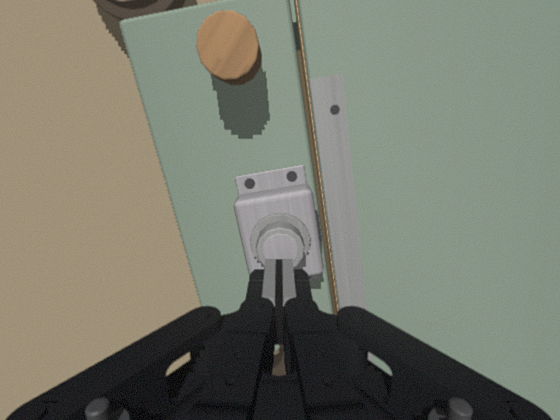

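The wrist view shows the fingertips (279,265) centred on the button (281,248). The lid plane is flat at z 0.1206. Now I'll press the latch.

>>> play_rows:
  plan:
    - [6,0,0,0,1]
    - [12,0,0,0,1]
    - [17,0,0,0,1]
    - [21,0,0,0,1]
    - [24,0,0,0,1]
    - [26,0,0,0,1]
    - [28,0,0,0,1]
    - [30,0,0,0,1]

```text
time: 10.05
tool_pos: [0.498, 0.124, 0.1301]
tool_rot: [0.5, 0.5, 0.5, -0.5]
contact_force: [-4.2, -0.9, 7.1]
gripper_width: 0.002
```

>>> play_rows:
  plan:
    - [1,0,0,0,1]
    - [2,0,0,0,1]
    - [3,0,0,0,1]
    - [4,0,0,0,1]
    - [5,0,0,0,1]
    - [5,0,0,0,1]

```text
time: 10.8
tool_pos: [0.498, 0.124, 0.125]
tool_rot: [0.5, 0.5, 0.5, -0.5]
contact_force: [-2.5, -1.3, 4.2]
gripper_width: 0.002
```

>>> play_rows:
  plan:
    - [1,0,0,0,1]
    - [2,0,0,0,1]
    - [3,0,0,0,1]
    - [3,0,0,0,1]

```text
time: 11.3
tool_pos: [0.4981, 0.124, 0.124]
tool_rot: [-0.5, -0.5, -0.5, 0.5]
contact_force: [-8.0, -1.3, 14.4]
gripper_width: -0.001
```

It stopped at reported 0.124, a true height of 0.148 as expected, with 14 N. Next I'll lift and move over the key lock.

>>> play_rows:
  plan:
    - [-15,0,0,0,1]
    - [-42,0,0,0,1]
    - [-42,6,32,0,1]
    - [-42,13,77,0,1]
    - [-42,21,122,0,1]
    - [-42,28,165,0,1]
    - [-42,33,192,0,1]
    - [-42,33,192,0,1]

```text
time: 12.3
tool_pos: [0.5314, -0.0695, 0.1633]
tool_rot: [0.499, 0.501, 0.499, -0.501]
contact_force: [-0.3, 0.9, 0.2]
gripper_width: 0.002
```

```bash
python3 - <<'E'
from h import *
print(manip.state()['tool_pos'],manip.state()['contact_force'])
f=grab('side'); a=f['img'][130:330,200:400,::-1]; P=cloud(f)
g=grab('wrist')
b=g['img'][130:330,180:380,::-1]
cv2.imwrite('pics/pair3.png',cv2.resize(np.hstack([a,b]),None,fx=2,fy=2.8,interpolation=cv2.INTER_CUBIC))
def ray(f,u,v,z):
    a=pts(f,u,v,1.0)-f['origin']; return f['origin']+a*((z-f['origin'][2])/a[2])
for x in [(293,236)]: 
    p=P[228:242,286:300].reshape(-1,3); d=np.hypot(p[:,0]-.498,p[:,1]-.1245); print('latch top z',np.median(p[d<.010][:,2]),(d<.01).sum())
E
```

```text
[ 0.53138749 -0.06951649  0.16329896] [-0.26795974  0.93426852  0.22594277]
latch top z 0.14895059799008742 38
```

View pics/pair3.png

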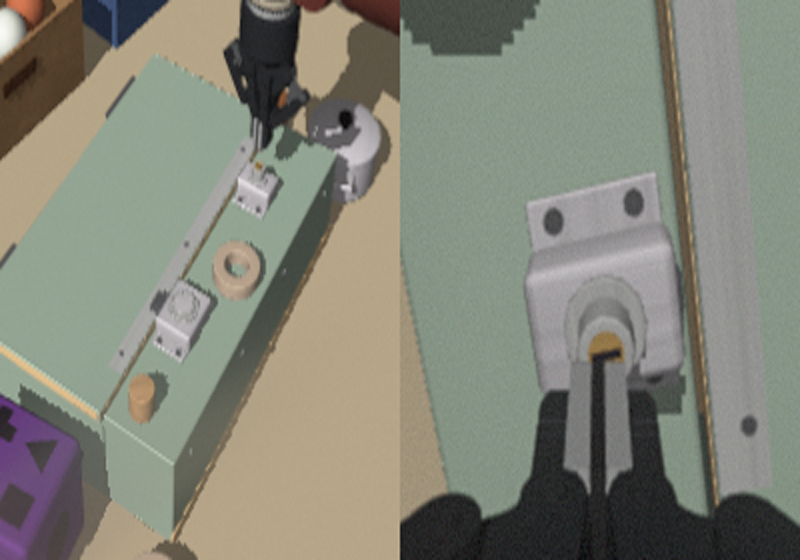

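The latch button is flush, with its top measured at 0.149, and its bolt is out over the strike strip at (160,303). In the wrist half the plunger's top is centred at about (608,352) and the fingers at 598. I'll compute the remaining offset.

```bash
python3 - <<'E'
from h import *
f=load('wrist')
def ray(f,u,v,z):
    a=pts(f,u,v,1.0)-f['origin']; return f['origin']+a*((z-f['origin'][2])/a[2])
for u,v in [(608,355),(598,362)]: print(ray(f,180+(u-400)/2,130+v/2.8,.157),ray(f,180+(u-400)/2,130+v/2.8,.187))
E
```

```text
[ 0.53488351 -0.07322356  0.157     ] [ 0.53433745 -0.05920221  0.187     ]
[ 0.53184593 -0.07488074  0.157     ] [ 0.53182681 -0.06057191  0.187     ]
```

>>> play_rows:
  plan:
    - [6,2,2,0,1]
    - [12,2,2,0,1]
    - [18,2,2,0,1]
    - [23,2,2,0,1]
    - [27,2,2,0,1]
    - [29,2,2,0,1]
    - [31,2,2,0,1]
    - [33,2,2,0,1]

```text
time: 13.4
tool_pos: [0.533, -0.07, 0.1311]
tool_rot: [0.5, 0.5, 0.5, -0.5]
contact_force: [-3.5, 0.9, 6.2]
gripper_width: -0.004
```

>>> play_rows:
  plan:
    - [1,0,0,0,1]
    - [2,0,0,0,1]
    - [3,0,0,0,1]
    - [4,0,0,0,1]
    - [5,0,0,0,1]
    - [6,0,0,0,1]
    - [7,0,0,0,1]
    - [7,0,0,0,1]

```text
time: 14.4
tool_pos: [0.5331, -0.07, 0.1241]
tool_rot: [0.5, 0.5, 0.5, -0.5]
contact_force: [-3.8, 2.1, 5.2]
gripper_width: 0.004
```

>>> play_rows:
  plan:
    - [1,0,0,0,1]
    - [2,0,0,0,1]
    - [3,0,0,0,1]
    - [3,0,0,0,1]

```text
time: 14.9
tool_pos: [0.5332, -0.0701, 0.124]
tool_rot: [0.5, 0.5, 0.5, -0.5]
contact_force: [-10.1, 2.7, 17.4]
gripper_width: 0.003
```

It hit the firm stop at 0.124. I'll lift clear straight up and verify.

>>> play_rows:
  plan:
    - [-10,0,0,0,1]
    - [-30,0,0,0,1]
    - [-60,0,0,0,1]
    - [-95,0,0,0,1]
    - [-130,0,0,0,1]
    - [-150,0,0,0,1]
    - [-150,0,0,0,1]
    - [-150,0,0,0,1]

```text
time: 15.9
tool_pos: [0.5323, -0.0698, 0.2682]
tool_rot: [0.499, 0.5, 0.501, -0.5]
contact_force: [-0.0, 0.2, -0.2]
gripper_width: -0.001
```

```bash
python3 - <<'E'
from h import *
s=manip.state(); print(s['time'],s['tool_pos'],s['contact_force'],abs(s['joint_vel']).max())
f=grab('side'); P=cloud(f); cv2.imwrite('pics/side4.png',cv2.resize(f['img'][140:330,190:400,::-1],None,fx=3.7,fy=3.1,interpolation=cv2.INTER_CUBIC))
q=P.reshape(-1,3); q=q[np.ravel(f['range_z'])>0]
for n,x,y,r in [('latch',.498,.1245,.010),('key',.5325,-.070,.006)]:
    d=np.hypot(q[:,0]-x,q[:,1]-y); print(n,np.sort(q[d<r][:,2]).round(3)[::4])
p=P[200:232,225:258].reshape(-1,3); c=p.mean(0); n=np.linalg.svd(p-c,full_matrices=False)[2][2]; print(n,c)
E
```

```text
15.9 [ 0.53234054 -0.06983817  0.26822158] [-0.01166249  0.21994088 -0.17830557] 0.015279555964624884
latch [0.145 0.147 0.147 0.148 0.148 0.149 0.15  0.15  0.151]
key [0.138 0.148 0.15  0.153 0.611 0.612]
[-0.48374159  0.47083376 -0.73777344] [0.66374618 0.14030004 0.1263481 ]
```

View pics/side4.png

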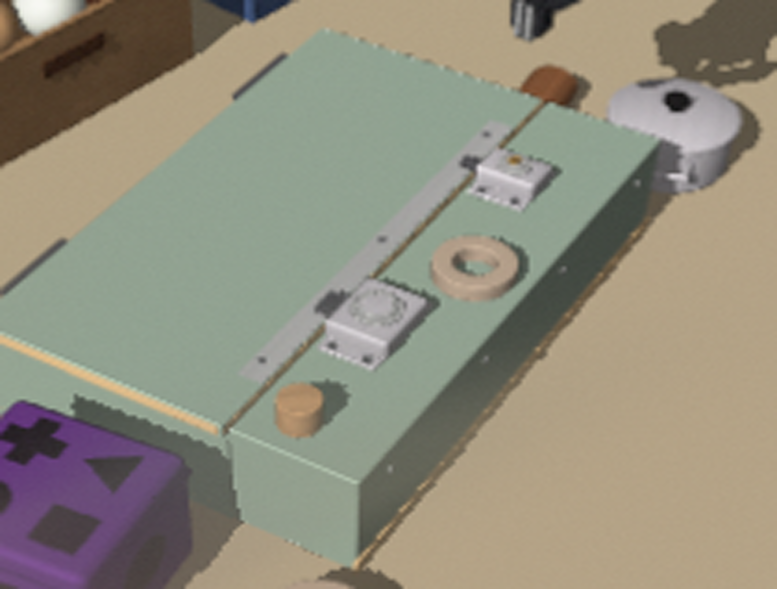

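The picture shows both bolts over the strike strip, at (330,303) and (470,161), with both buttons flush, the lid flat, the toys where they were and the gripper well above. I'll hand in.

```bash
python3 -c "
from plant import manip
print(manip.job_done())"
```

```text
the job is handed in; nothing more can be done
None
```

The locker is shut and locked, and the job is handed in at about 16 s of the 42 s allowed. I pushed the lid down slowly with closed fingers to its firm stop, pressed the latch button to its stop, then the key plunger to its stop, and lifted clear.

**Forces:** the largest upward force I read was about 17 N, at the key plunger's stop.

**Last checks:**
- **Lid:** it measured flat, top at about 0.1206 m, before I pressed the latch. It still looks flush in the final picture.
- **Latch:** the button top measured about 0.148 m, which is fully in. Its bolt is over the lid strip.
- **Key lock:** the plunger reached its firm stop at the same reported height as the latch. Its bolt is also over the strip.
- **Toys:** those in view of the final picture look unmoved. The large and mid rings and most of the hammer were outside it.
- **Arm:** it is clear, with contact force near zero.

**Checks that disagreed or failed:**
- **Tool height:** the reported height was about 24 mm lower than the real fingertips. I found this by picture while pushing the lid and relied on the cameras and contact force afterwards.
- **Lid plane fit:** the last fit was spoiled because I ran it without filtering outliers, so the lid's final state rests on the earlier fit and the picture.
- **Key plunger depth:** the depth readings there were too scattered to use on their own.

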